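Put the sampling cup away in its sliding-cover case

TASK

Press the release tab down and slide the clear cover of the grey case fully open, then take the small steel cup and nest it down inside the larger cup in the case, upright, with its handle fanned well to one side so that it clears the larger cup's handle. Let go of it, then slide the cover fully shut so that the tab springs back up and locks. Leave the other things on the bench where they are.

Things in the scene. Friction and masses are not known exactly. Their poses are not given: they have to be found in the camera images.
- case: Fixed grey kit case, open on top under a clear cover that slides along the case's +y to open. 162 mm (x) by 202 mm (y), 79 mm high over its two aluminium rails (along y at x = +-81 mm, 16 mm wide, lipped over the cover's edges). Origin: centre of its underside, on the bench. Inside 150 (x) by 190 (y) mm, floor 5 mm above the bench, walls 6 mm thick and 62 mm high.
- mouth (a point): Middle of the mouth that the fully open cover leaves free, level with the cover's top (66 mm above the bench), at x = 0, y = -19 mm in the case's frame. The free mouth is 146 mm (case x) by 152 mm (case y); the open cover overhangs the case's +y end. Axes as the case's.
- cover (a joint): The clear cover's slide along the case's +y, m: 0 shut, 0.155 fully open (end stop). Its top face is 66 mm above the bench, with 6 mm high bars along both ends. Slides with 1 to 2 N once the tab is pressed; locked while the tab is up (play about 2.5 mm).
- tab (a joint): How far the release tab is pressed down, m: 0 up, 0.0075 at its stop; spring about 3 N at first, 6 N at the stop. Pressed 5 mm or more it unlocks the cover. Its side ear then runs under the front (-x) rail's lip, which keeps the tab 4.5 mm down along the whole travel; only when the cover is shut does it spring up, into the rail's notch (the lock).
- tab_top (a point): Centre of the top of the tab's thumb pad, a black block riding on the cover: at x = -41, y = -66 mm in the case's frame when shut, 90 mm above the bench when up; moves with the cover. Pad 34 mm (case x) by 40 mm (case y) between two cross ridges at its -y and +y ends, 6 mm thick, 7 mm higher than the pad, for pushing the cover either way. Axes as the case's.
- small_center (a point): The small steel cup to be put away, standing upright on the bench: 50 mm across the rim, 38 mm across the base, 40 mm high, wall 3 mm. The point lies on its axis, half-way up (20 mm above its base). Its x axis points along its straight handle, z up. About 0.1 kg.
- small_grip (a point): Where to grip the small cup's handle: a level flat bar 12 mm wide and 8 mm thick whose mid height is 38 mm above the cup's base; this point is 52 mm from the cup's axis. The bar ends 68 mm from the axis.
- small_tip (a point): On the small cup's handle near its end, 64 mm from the cup's axis, 38 mm above its base.
- big_center (a point): The larger steel cup, loose on the case's floor under the cover: 66 mm across the rim (inside 60), 52 mm across the base, 34 mm high, bottom 4 mm thick. Point on its axis, 17 mm above its base; its x axis points along its handle, z up. The small cup nested stands on its inner bottom, its centre point then 7 mm above this one.
- big_tip (a point): On the larger cup's handle near its end, 64 mm from that cup's axis, 44 mm above its base. The handle is 12 mm wide, sweeps up from the rim and ends 68 mm out, 48 mm above the base, so a handle laid over it cannot sit down. The small cup's handle, nested, spans 38 to 46 mm above the larger cup's base, clear above its rim.
- jar: Bystander: closed jar, 60 mm across, 85 mm high. Origin: centre of its underside.
- cartridge: Bystander: upright filter cartridge, 68 mm across, 134 mm high. Origin: centre of its underside.
- wrench: Bystander: wrench lying flat on the bench, handle towards its -x. Origin: under its middle.
- fitting: Bystander: small brass elbow fitting, 38 mm across the foot, 32 mm high, its branch reaching 42 mm along its x. Origin: centre of its underside.

How it is judged:
On the way, in this order (a step that is already met when the one before it is completed fails the run):
1. the cover is slid open (by at least 130 mm) (value of joint cover above 0.13 m), for 0.2 s.
2. the small cup stands nested inside the larger one, handles fanned apart (ends at least 28 mm apart), with nothing of the robot touching it and the cover still open (horizontal distance between small_center and big_center below 0.01 m and z of small_center in the frame of big_center below 0.011 m and angle between small_center's own z axis and vertical below 0.12 rad and horizontal distance between small_tip and big_tip above 0.028 m and contact force between small_cup and the arm below 0.1 N and contact force between small_cup and the fingers below 0.1 N and value of joint cover above 0.08 m), for 0.2 s.
At the end, for the whole second after the job is handed in: The cover is shut (within 3.5 mm) and its tab is up (within 2 mm), locking it; inside, the larger cup stands on the case's floor and the small cup stands in it, axes within 10 mm, seated on its bottom (within 4 mm), both upright within 7 degrees, handle ends at least 28 mm apart (value of joint cover below 0.0035 m and value of joint tab below 0.002 m and horizontal distance between small_center and big_center below 0.01 m and z of small_center in the frame of big_center below 0.011 m and angle between each of small_center, big_center's own z axis and vertical below 0.12 rad and height (world z) of big_center below 0.027 m and horizontal distance between small_tip and big_tip above 0.028 m); the robot touches nothing.
It fails at once if a bystander is moved by more than 30 mm (distance of any of jar, cartridge, wrench, fitting from where it was at the start of the episode above 0.03 m).
It also fails if it takes over 58 s, if anything falls off the work surface, if the arm or the gripper's body presses on something with over 40 N, if the wrist force passes 120 N, or if a joint passes its speed limit or range.

ROBOT

A 6-joint arm with a two-finger parallel gripper is mounted at the origin on the work surface. World frame = base frame: x ahead of the robot, y to its left, z up, the work surface at z = 0. Lengths are in m, angles in rad, forces in N, time in s.
With the tool pointing down it reaches from about 0.375 to 0.9 m from the base axis. Payload 3.1 kg.
Tool frame: the origin (TCP) lies on the centre line of the jaws, within the pads' length; the fingertips stand 25 mm ahead of it and the grasp point (between the pads) lies 6 mm ahead of it (robot.nose_length is the y of the fingertips in the tool frame, in m); y points along the fingers, z is the direction in which the jaws open and shut, and the axes are right-handed (so a half turn about y gives the same grasp; the last joint's range is limited). The gripper opens to 87 mm and grips with 3 to 60 N. Pads are 19 mm wide; open, the fingers measure 117 mm over their backs; the gripper's body (75 mm by 190 mm) begins 51 mm behind the grasp point.
Start: joints at [-1.454, 0.527, 1.433, -0, 1.181, -0.178], TCP at [0.182, -0.598, 0.248] pointing down, gripper open.
Joint ranges: [-3.08, 3.08], [-0.75, 2.2], [0.22, 2.44], [-1.43, 4.57], [0, 2.65], [-2.85, 2.85]. Speed limits (rad/s): [2.79, 2.79, 3.14, 3.14, 3.14, 3.14].

INTERFACE

Orientations are given as a unit quaternion [x, y, z, w].
In Python, from rig import robot, eyes, ticket gives the robot as it stands.
- The arm moves only by the tool play_rows, never from a script. Its argument "series" is a list of rows, each a list of 7 numbers: the opening, from 0 (shut) to 1 (fully open), then the shift along the tool's x, y, z scaled (see below), then the turn, a rotation vector about the tool's x, y, z scaled (see below). In form: [[claw, dx, dy, dz, ax, ay, az], ...]. A call has 1 to 12 rows; each row shifts and turns the commanded pose from where the row before left it, along the tool's axes as they then stand; what a row does not reach is not made up. The controller multiplies each number of a shift by 100 mm and each number of a turn by 180 degrees. A row lasts 1/12 s, in which the tool goes at most 41.7 mm and 7.16 degrees, less where a joint would pass 70% of its speed; a pose out of reach is approached as far as the arm can. A call with a number of a shift or a turn outside -1 to 1 is refused whole. A call with a gripper value outside its range is refused whole. The fingers move at their own pace and stop on an object; "grip_force" is the grip in N (left out, the last holds). Time passes only in rows, so rows that do not move let the fingers close. It gives the time, the measured TCP pose, the force and the opening at its end, in the units of the state.
- robot.get_obs(): the state, without advancing time (a new reading comes with each control period).
- eyes.camera(name): name is "scene" or "top"; returns the picture (480x640x3 uint8, red, green, blue); there is no depth.
- eyes.camera_params(name): a dict with "K" (3x3 intrinsics, pixels), "rvec" (rotation vector, rad) and "tvec" (3), from world to camera coordinates, as OpenCV has them. Camera axes: x right, y down, z forward; pixel columns grow to the right and rows downward; lengths in m; the calibration is good to about 2 mm. A picture is of the moment at which its call begins. camera_params takes no time and is no camera call.
- ticket.hand_in(): hands the job in, once; it reports no verdict.
The state is a dict: "time": time; "q": joint angles; "joint_velocities": joint speeds; "joint_torque": joint torques, N m; "position": TCP position; "tool_rot": TCP orientation; "ft_force": force on the tool from outside, world axes, zero at the start; "moment": the same for the moment, N m; "grip_width": finger opening in m.
Only numpy, scipy, OpenCV 4.12 (cv2) and the standard library are available. Lean on these libraries where they do the work, as an engineer would, in place of code of your own. Each camera call takes 0.05 s, during which the arm holds its last target.

## Working session

There is one attempt and no reset: what is moved stays moved. The work goes in short steps, Python scripts to look and compute and a tool call to move; the robot and the scene stay as the last step left them, time stands still between calls to the robot, and variables do not carry over. Pictures are saved under pics/ and viewed, and the job is handed in when it is done.

Besides the shell and the picture viewer there is one more tool, called after "Emit:" by a JSON object that holds its "api" and its "payload", one argument or row to a line. play_rows: Moves the arm, as the interface text tells. Its arguments: {"type":"object","properties":{"series":{"type":"array","items":{"type":"array","items":{"type":"number"}}},"grip_force":{"type":"number"}},"required":["series"]}

```bash
ls; mkdir -p pics
python3 - <<'E'
from rig import robot, eyes, ticket
import cv2
for n in ("scene","top"):
    im=eyes.camera(n); cv2.imwrite(f"pics/{n}0.png",im[:,:,::-1])
    print(eyes.camera_params(n))
print(robot.get_obs())
E
```

```text
pics
{'K': array([[615.95021452,   0.        , 318.62206377],
       [  0.        , 615.95021452, 248.90453925],
       [  0.        ,   0.        ,   1.        ]]), 'rvec': array([ 2.4026641 ,  1.02055888, -0.29672695]), 'tvec': array([-0.35405236, -0.3443395 ,  1.70548134])}
{'K': array([[474.03749361,   0.        , 324.01333821],
       [  0.        , 474.03749361, 246.35598959],
       [  0.        ,   0.        ,   1.        ]]), 'rvec': array([ 2.21080769, -2.20323148,  0.07519009]), 'tvec': array([-0.07681398,  0.58190136,  1.2265345 ])}
{'time': 0.1, 'q': array([-1.45448655e+00,  5.28407197e-01,  1.43373490e+00,  8.47574023e-06,
        1.18138918e+00, -1.78533563e-01]), 'joint_velocities': array([-0.00062866, -0.00100646, -0.00292595,  0.00143146, -0.00117255,
        0.00168843]), 'joint_torque': array([-6.32397459e-04, -4.40987277e+01, -1.77149963e+01,  6.35157642e-02,
        5.33934846e-02, -5.03965202e-05]), 'position': array([ 0.18155962, -0.59743299,  0.24666104]), 'tool_rot': array([-0.10384042,  0.70012169, -0.69875171,  0.1038886 ]), 'ft_force': array([-0.61385793,  0.50367796, -0.11839989]), 'moment': array([-0.01691301, -0.00249262, -0.0233472 ]), 'grip_width': 0.08686553199042069}
```

View pics/scene0.png

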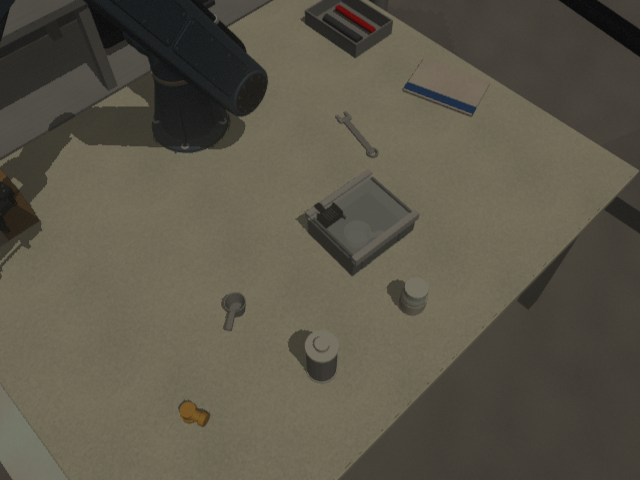

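View pics/top0.png

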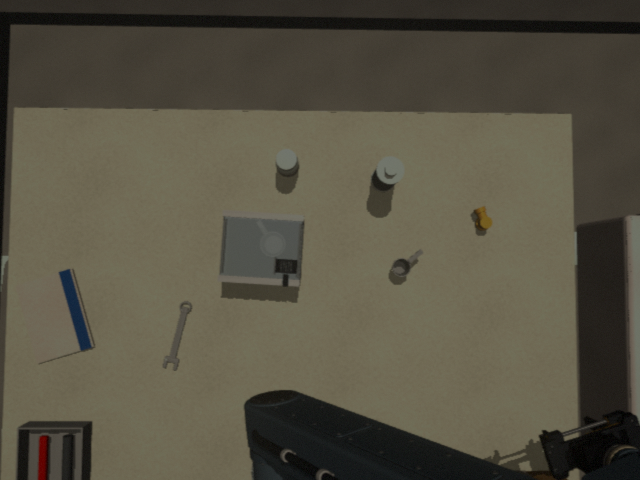

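```bash
cat > h.py <<'E'
import numpy as np, cv2
from scipy.spatial.transform import Rotation as R
from rig import robot, eyes, ticket
P={n:eyes.camera_params(n) for n in("scene","top")}
def ray(n,px,z):
    p=P[n]; M=cv2.Rodrigues(p["rvec"])[0]
    o=-M.T@p["tvec"]; px=np.atleast_2d(px).astype(float)
    d=(np.linalg.inv(p["K"])@np.c_[px,np.ones(len(px))].T).T@M
    return o+d*((z-o[2])/d[:,2:3])
def proj(n,X):
    p=P[n]; return cv2.projectPoints(np.atleast_2d(X).astype(float),p["rvec"],p["tvec"],p["K"],None)[0][:,0]
def crop(n,x,y,w,h,k,out,im=None):
    if im is None: im=eyes.camera(n)
    c=im[y:y+h,x:x+w,::-1]; c=cv2.resize(c,None,fx=k,fy=k,interpolation=cv2.INTER_CUBIC)
    c=np.clip(c.astype(float)*1.5,0,255).astype(np.uint8)
    cv2.imwrite(out,c)
E
python3 - <<'E'
from h import *
t=cv2.imread("pics/top0.png")[:,:,::-1]; s=cv2.imread("pics/scene0.png")[:,:,::-1]
crop("",210,205,105,100,7,"pics/tc.png",t); crop("",380,235,60,55,10,"pics/tcup.png",t)
crop("",295,165,130,110,6,"pics/sc.png",s); crop("",210,280,50,60,10,"pics/scup.png",s)
E
```

```text
(no output)
```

View pics/tc.png

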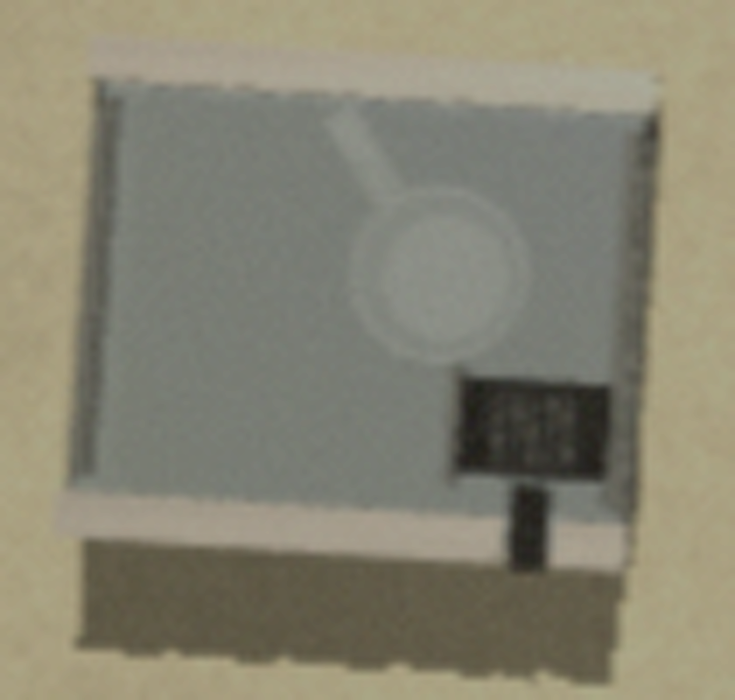

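View pics/sc.png

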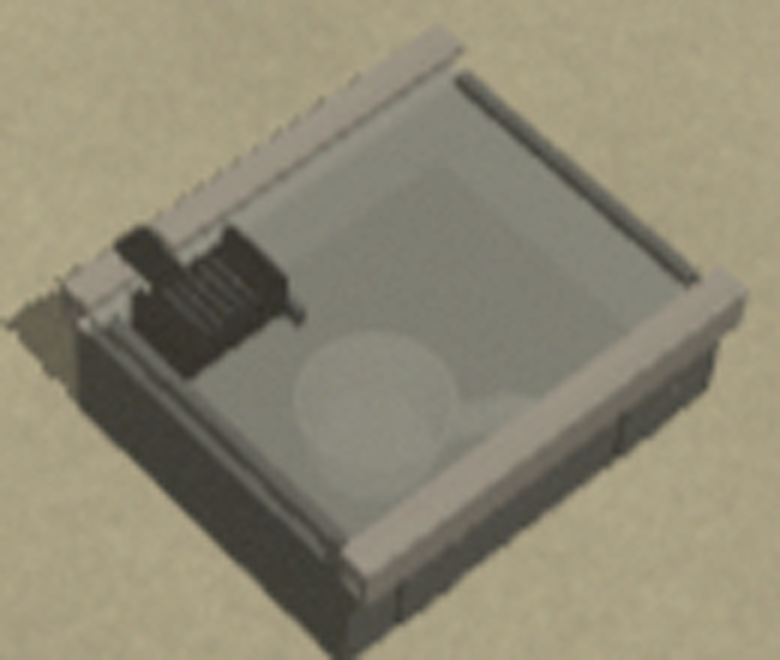

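View pics/tcup.png

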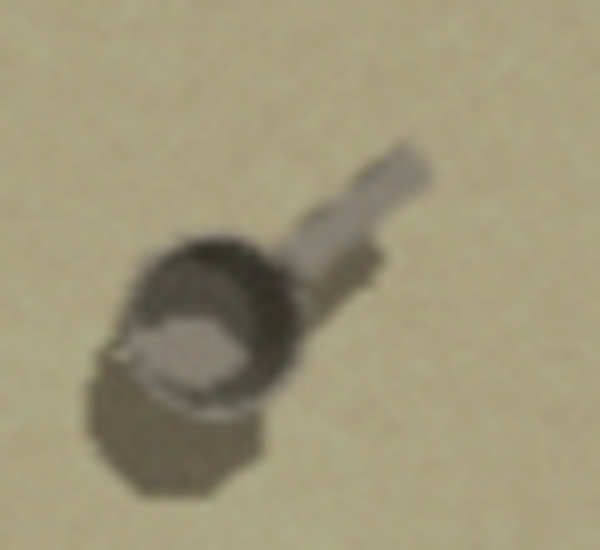

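View pics/scup.png

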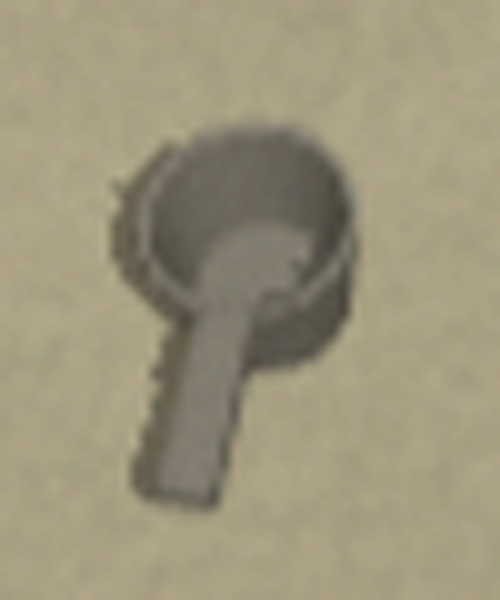

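Run:
```python
from h import *
def o(u,x0,y0,k): u=np.array(u,float); return (u+.5)/k-.5+[x0,y0]
T=lambda u:o(u,210,205,7); S=lambda u:o(u,295,165,6)
np.set_printoptions(precision=4,suppress=True)
print("rails top", ray("top",T([[92,42],[660,75],[625,570],[58,533]]),.079))
print("scene rails (-x near end L, far end..)", ray("scene",S([[62,285],[445,28],[465,48],[745,290],[362,575],[343,548]]),.079))
print("big", ray("top",T([[440,275]]),.039), ray("top",T([[345,113]]),.053), ray("scene",S([[376,415]]),.039))
print("tab pad top", ray("top",T([[458,375],[610,383],[605,478],[455,473]]),.095))
print("cup top",ray("top",o([[213,324]],380,235,10),.04),ray("top",o([[415,165]],380,235,10),.042))
print("cup scene",ray("scene",o([[249,218]],210,280,10),.04),ray("scene",o([[188,500]],210,280,10),.042))
ob=robot.get_obs(); Rm=R.from_quat(ob["tool_rot"]).as_matrix(); print(Rm, robot.nose_length)
```

```text
rails top [[ 0.667   0.1781  0.079 ]
 [ 0.6563 -0.0231  0.079 ]
 [ 0.4808 -0.0117  0.079 ]
 [ 0.4933  0.1877  0.079 ]]
scene rails (-x near end L, far end..) [[ 0.4786 -0.0141  0.079 ]
 [ 0.4936  0.1878  0.079 ]
 [ 0.5065  0.1861  0.079 ]
 [ 0.6663  0.1767  0.079 ]
 [ 0.653  -0.0246  0.079 ]
 [ 0.6399 -0.0212  0.079 ]]
big [[0.5869 0.0579 0.039 ]] [[0.6448 0.0915 0.053 ]] [[0.5897 0.0511 0.039 ]]
tab pad top [[ 0.549   0.0464  0.095 ]
 [ 0.5464 -0.0066  0.095 ]
 [ 0.5133 -0.005   0.095 ]
 [ 0.5149  0.0471  0.095 ]]
cup top [[ 0.5288 -0.2718  0.04  ]] [[ 0.5698 -0.3238  0.042 ]]
cup scene [[ 0.5262 -0.2749  0.04  ]] [[ 0.5706 -0.3286  0.042 ]]
[[-0.9568 -0.0002  0.2906]
 [-0.2906  0.0019 -0.9568]
 [-0.0004 -1.     -0.0019]] 0.025
```

Emit:
{"api": "play_rows", "payload": {
  "series": [
    [0, 0, 0, 0, 0, -0.0386, 0],
    [0, 0, 0, 0, 0, -0.0386, 0],
    [0, 0, 0, 0, 0, -0.0386, 0],
    [0, 0, 0, 0, 0, -0.0386, 0],
    [0, 0, 0, 0, 0, -0.0386, 0],
    [0, 0, 0, 0, 0, -0.0386, 0],
    [0, 0, 0, 0, 0, -0.0386, 0],
    [0, 0, 0, 0, 0, -0.0386, 0],
    [0, 0, 0, 0, 0, -0.0386, 0],
    [0, 0, 0, 0, 0, -0.0386, 0],
    [0, 0, 0, 0, 0, 0, 0]
  ]
}}

```text
time: 1.02
position: [0.1816, -0.5976, 0.247]
tool_rot: [-0.484, 0.515, -0.515, 0.485]
ft_force: [-0.0, -0.6, -0.2]
grip_width: 0.0218
```

Emit:
{"api": "play_rows", "payload": {
  "series": [
    [0, -0.2, 0, 0.1, 0, 0, 0],
    [0, -0.319, 0, 0.154, 0, 0, 0],
    [0, -0.319, 0, 0.154, 0, 0, 0],
    [0, -0.319, 0, 0.154, 0, 0, 0],
    [0, -0.319, 0, 0.154, 0, 0, 0],
    [0, -0.319, 0, 0.154, 0, 0, 0],
    [0, -0.319, 0, 0.154, 0, 0, 0],
    [0, -0.319, 0, 0.154, 0, 0, 0],
    [0, -0.319, 0, 0.154, 0, 0, 0],
    [0, -0.319, 0, 0.154, 0, 0, 0],
    [0, -0.319, 0, 0.154, 0, 0, 0],
    [0, -0.319, 0, 0.154, 0, 0, 0]
  ]
}}

```text
time: 2.02
position: [0.3846, -0.2376, 0.2475]
tool_rot: [-0.483, 0.517, -0.517, 0.483]
ft_force: [0.5, -0.2, 0.3]
grip_width: 0.0003
```

Emit:
{"api": "play_rows", "payload": {
  "series": [
    [0, -0.32, 0, 0.154, 0, 0, 0],
    [0, -0.32, 0, 0.154, 0, 0, 0],
    [0, -0.32, 0, 0.154, 0, 0, 0],
    [0, -0.32, 0, 0.154, 0, 0, 0],
    [0, -0.32, 0, 0.154, 0, 0, 0],
    [0, -0.32, 0, 0.154, 0, 0, 0],
    [0, -0.32, 0, 0.154, 0, 0, 0],
    [0, -0.25, 0.2, 0.12, 0, 0, 0],
    [0, -0.18, 0.3, 0.088, 0, 0, 0],
    [0, 0, 0.3, 0, 0, 0, 0],
    [0, 0, 0.2, 0, 0, 0, 0],
    [0, 0, 0, 0, 0, 0, 0]
  ]
}}

```text
time: 3.02
position: [0.5263, 0.0202, 0.1435]
tool_rot: [-0.485, 0.519, -0.513, 0.481]
ft_force: [-1.3, -0.6, -0.1]
grip_width: 0.0003
```

Run:
```python
from h import *
crop("top",210,205,105,100,7,"pics/t1.png"); crop("scene",275,145,150,125,5,"pics/s1.png")
o=robot.get_obs();print(o["position"],o["ft_force"])
```

```text
[0.52905861 0.01920126 0.14715084] [0.62935999 0.05934781 0.26363657]
```

View pics/s1.png

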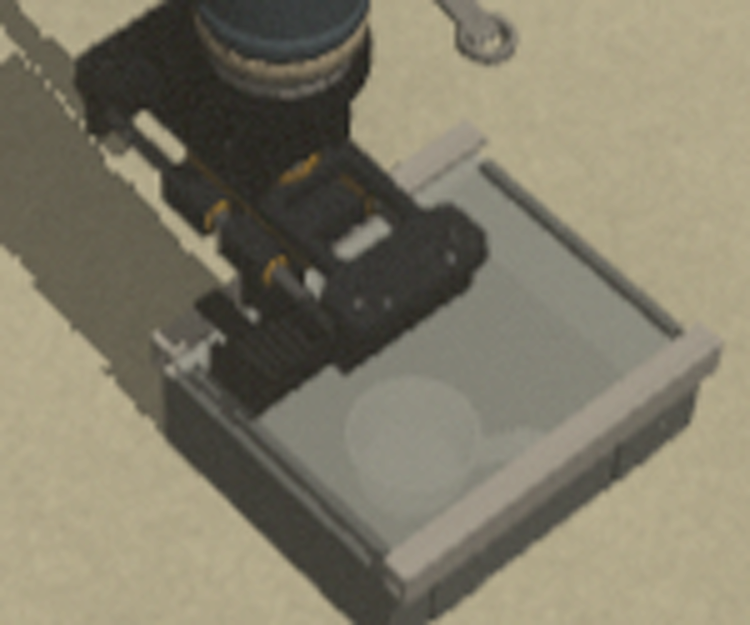

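View pics/t1.png

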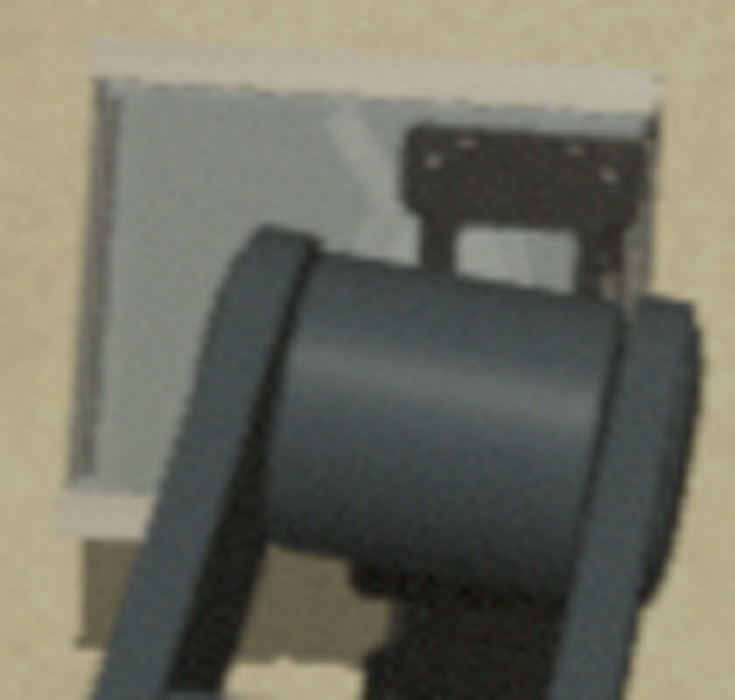

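The gripper is above the tab, closed, with the fingertips about 32 mm over the pad. Pressing down.

Emit:
{"api": "play_rows", "payload": {
  "series": [
    [0, 0, 0.15, 0, 0, 0, 0],
    [0, 0, 0.12, 0, 0, 0, 0],
    [0, 0, 0.06, 0, 0, 0, 0],
    [0, 0, 0.03, 0, 0, 0, 0],
    [0, 0, 0.03, 0, 0, 0, 0],
    [0, 0, 0.02, 0, 0, 0, 0],
    [0, 0, 0, 0, 0, 0, 0],
    [0, 0, 0, 0, 0, 0, 0]
  ]
}}

```text
time: 3.78
position: [0.5301, 0.0187, 0.108]
tool_rot: [0.483, -0.515, 0.516, -0.484]
ft_force: [-1.5, -1.0, 5.7]
grip_width: 0.0007
```

Emit:
{"api": "play_rows", "payload": {
  "series": [
    [0, -0.05, 0, 0, 0, 0, 0],
    [0, -0.08, 0, 0, 0, 0, 0],
    [0, -0.12, 0, 0, 0, 0, 0],
    [0, -0.15, 0, 0, 0, 0, 0],
    [0, -0.15, 0, 0, 0, 0, 0],
    [0, -0.15, 0, 0, 0, 0, 0],
    [0, -0.15, 0, 0, 0, 0, 0],
    [0, -0.15, 0, 0, 0, 0, 0],
    [0, -0.15, 0, 0, 0, 0, 0],
    [0, -0.15, 0, 0, 0, 0, 0],
    [0, -0.15, 0, 0, 0, 0, 0],
    [0, 0, 0, 0, 0, 0, 0]
  ]
}}

```text
time: 4.78
position: [0.5388, 0.1663, 0.1081]
tool_rot: [0.483, -0.515, 0.515, -0.485]
ft_force: [-2.4, 1.4, 5.5]
grip_width: 0.0004
```

Emit:
{"api": "play_rows", "payload": {
  "series": [
    [0, -0.05, 0, 0, 0, 0, 0],
    [0, -0.06, 0, 0, 0, 0, 0],
    [0, -0.06, 0, 0, 0, 0, 0],
    [0, -0.04, 0, 0, 0, 0, 0],
    [0, 0, 0, 0, 0, 0, 0]
  ]
}}

```text
time: 5.2
position: [0.5408, 0.1831, 0.1081]
tool_rot: [0.485, -0.513, 0.517, -0.484]
ft_force: [-0.3, -7.5, 5.1]
grip_width: 0.0007
```

Run:
```python
from h import *
crop("top",150,205,165,100,4,"pics/t2.png"); crop("scene",275,125,170,145,4,"pics/s2.png")
o=robot.get_obs();print(o["position"],o["ft_force"])
```

```text
[0.54081575 0.1829905  0.10809375] [ 0.29285115 -6.89738303  6.54743932]
```

View pics/s2.png

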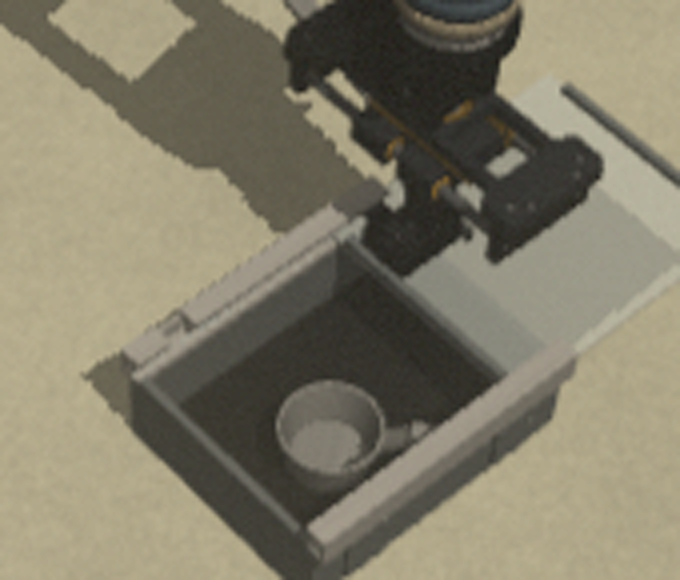

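View pics/t2.png

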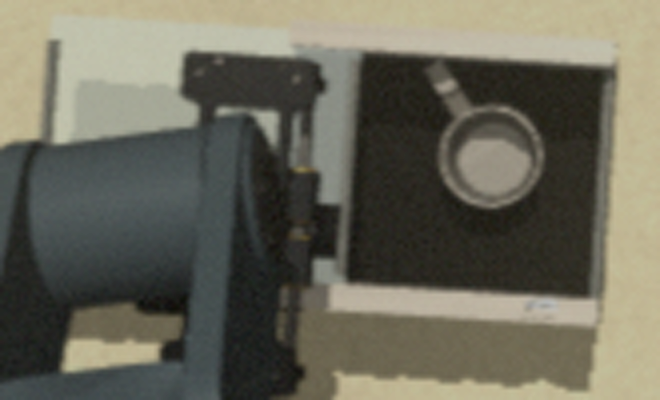

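Run:
```python
from h import *
def o(u,x0,y0,k): u=np.array(u,float); return (u+.5)/k-.5+[x0,y0]
np.set_printoptions(precision=4,suppress=True)
print(ray("top",o([[491,156.5]],150,205,4),.039),ray("top",o([[436,65]],150,205,4),.053))
print(ray("scene",o([[330,427]],275,125,4),.039),ray("scene",o([[424,426]],275,125,4),.053))
# predicted rim
c=np.array([.588,.054,.039]);a=np.linspace(0,6.28,9)
q=proj("scene",c+.033*np.c_[np.cos(a),np.sin(a),0*a]); print("scene rim bbox in crop",((q-[275,125])*4).min(0),((q-[275,125])*4).max(0))
q=proj("top",c+.033*np.c_[np.cos(a),np.sin(a),0*a]); print("top rim bbox in crop",((q-[150,205])*4).min(0),((q-[150,205])*4).max(0))
print("cart",ray("top",[[390,170]],.134),"jar",ray("top",[[287,160]],.085),ray("scene",[[321,340]],.134))
```

```text
[[0.5872 0.058  0.039 ]] [[0.6444 0.0921 0.053 ]]
[[0.5848 0.0558 0.039 ]] [[0.6288 0.0889 0.053 ]]
scene rim bbox in crop [274.8605 384.8334] [385.8194 477.1703]
top rim bbox in crop [444.1594 102.3452] [547.3877 205.2278]
cart [[ 0.7599 -0.2297  0.134 ]] jar [[0.7935 0.0193 0.085 ]] [[ 0.756  -0.2299  0.134 ]]
```

Emit:
{"api": "play_rows", "payload": {
  "series": [
    [0.6, 0.05, 0, 0, 0, 0, 0],
    [0.6, 0, -0.2, 0, 0, 0, 0],
    [0.6, 0, -0.35, 0, 0, 0, 0],
    [0.6, 0, -0.35, 0, 0, 0, 0]
  ]
}}

```text
time: 5.63
position: [0.5389, 0.1795, 0.1971]
tool_rot: [-0.484, 0.516, -0.515, 0.483]
ft_force: [0.4, -0.0, 0.7]
grip_width: 0.0194
```

Emit:
{"api": "play_rows", "payload": {
  "series": [
    [0.6, 0.2, 0, 0.02, 0, 0, 0],
    [0.6, 0.35, 0, 0.038, 0, 0, 0],
    [0.6, 0.35, 0, 0.038, 0, 0, 0],
    [0.6, 0.35, 0, 0.038, 0, 0, 0],
    [0.6, 0.35, 0, 0.038, 0, 0, 0],
    [0.6, 0.35, 0, 0.038, 0, 0, 0],
    [0.6, 0.35, 0, 0.038, 0, 0, 0],
    [0.6, 0.35, 0, 0.038, 0, 0, 0],
    [0.6, 0.35, 0, 0.038, 0, 0, 0],
    [0.6, 0.35, 0, 0.038, 0, 0, 0],
    [0.6, 0.35, 0, 0.038, 0, 0, 0],
    [0.6, 0.35, 0, 0.038, 0, 0, 0]
  ]
}}

```text
time: 6.63
position: [0.5577, -0.2291, 0.1973]
tool_rot: [0.484, -0.515, 0.516, -0.484]
ft_force: [0.4, -0.2, -0.1]
grip_width: 0.0525
```

Emit:
{"api": "play_rows", "payload": {
  "series": [
    [0.6, 0.35, 0, 0.038, 0, 0, 0],
    [0.6, 0.35, 0, 0.038, 0, 0, 0],
    [0.6, 0.158, 0, 0.053, 0, 0, 0],
    [0.6, 0, 0, 0, 0, -0.0395, 0],
    [0.6, 0, 0, 0, 0, -0.0395, 0],
    [0.6, 0, 0, 0, 0, -0.0395, 0],
    [0.6, 0, 0, 0, 0, -0.0395, 0],
    [0.6, 0, 0, 0, 0, -0.0395, 0],
    [0.6, 0, 0, 0, 0, -0.0395, 0],
    [0.6, 0, 0.3, 0, 0, 0, 0],
    [0.6, 0, 0.3, 0, 0, 0, 0],
    [0.6, 0, 0, 0, 0, 0, 0]
  ]
}}

```text
time: 7.63
position: [0.5621, -0.3114, 0.1318]
tool_rot: [-0.637, 0.308, -0.301, 0.639]
ft_force: [-0.3, 1.2, -0.1]
grip_width: 0.0517
```

Run:
```python
from h import *
crop("top",370,225,80,75,8,"pics/t3.png"); crop("scene",170,240,130,120,5,"pics/s3.png")
o=robot.get_obs();print(o["position"],o["ft_force"],R.from_quat(o["tool_rot"]).as_matrix(),o["grip_width"])
```

```text
[ 0.56459229 -0.31325669  0.13611123] [ 0.18787456  0.30710181 -0.14179206] [[ 6.29490688e-01 -1.70449966e-03  7.77006157e-01]
 [-7.77004818e-01  1.49288083e-03  6.29492879e-01]
 [-2.23294799e-03 -9.99997433e-01 -3.84649867e-04]] 0.051756366943610695
```

View pics/s3.png

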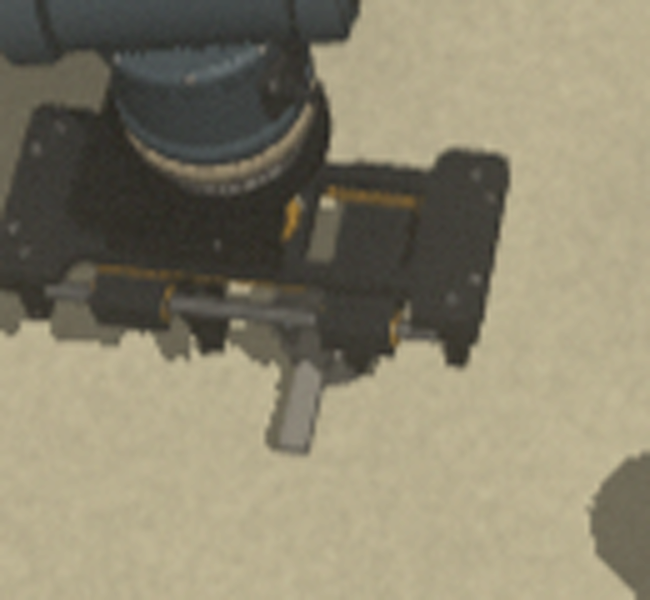

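View pics/t3.png

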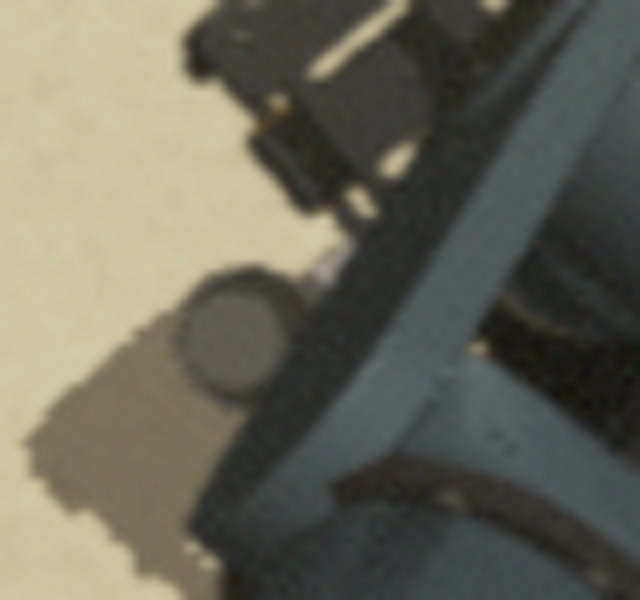

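Emit:
{"api": "play_rows", "payload": {
  "series": [
    [0.6, -0.025, 0.2, -0.037, 0, 0, 0],
    [0.6, 0, 0.3, 0, 0, 0, 0],
    [0.6, 0, 0.25, 0, 0, 0, 0],
    [0.6, 0, 0.13, 0, 0, 0, 0],
    [0.6, 0, 0, 0, 0, 0, 0],
    [0.6, 0, 0, 0, 0, 0, 0]
  ]
}}

```text
time: 8.23
position: [0.5614, -0.3146, 0.0496]
tool_rot: [0.638, -0.304, 0.305, -0.638]
ft_force: [0.3, 0.5, 0.9]
grip_width: 0.0522
```

Emit:
{"api": "play_rows", "payload": {
  "series": [
    [0, 0, 0, 0, 0, 0, 0],
    [0, 0, 0, 0, 0, 0, 0],
    [0, 0, 0, 0, 0, 0, 0],
    [0, 0, 0, 0, 0, 0, 0],
    [0, 0, 0, 0, 0, 0, 0],
    [0, 0, 0, 0, 0, 0, 0],
    [0, 0, 0, 0, 0, 0, 0],
    [0, 0, 0, 0, 0, 0, 0]
  ],
  "grip_force": 25
}}

```text
time: 8.9
position: [0.5607, -0.314, 0.0486]
tool_rot: [0.638, -0.304, 0.304, -0.638]
ft_force: [-0.3, -0.3, 0.5]
grip_width: 0.0119
```

Emit:
{"api": "play_rows", "payload": {
  "series": [
    [0, 0, -0.05, 0, 0, 0, 0],
    [0, 0, -0.15, 0, 0, 0, 0],
    [0, 0, -0.3, 0, 0, 0, 0],
    [0, 0, -0.3, 0, 0, 0, 0],
    [0, 0, -0.3, 0, 0, 0, 0],
    [0, 0, 0, 0, 0, 0, 0]
  ]
}}

```text
time: 9.4
position: [0.5638, -0.3164, 0.1652]
tool_rot: [0.639, -0.3, 0.308, -0.637]
ft_force: [2.1, -1.6, -0.4]
grip_width: 0.0115
```

Run:
```python
from h import *
crop("top",370,205,80,75,8,"pics/t4.png"); crop("scene",170,240,130,120,5,"pics/s4.png")
o=robot.get_obs();print(o["position"],o["ft_force"],o["grip_width"])
```

```text
[ 0.56122513 -0.31439928  0.16020372] [-0.20742205 -0.32551237 -1.61182333] 0.011604087783527242
```

View pics/s4.png

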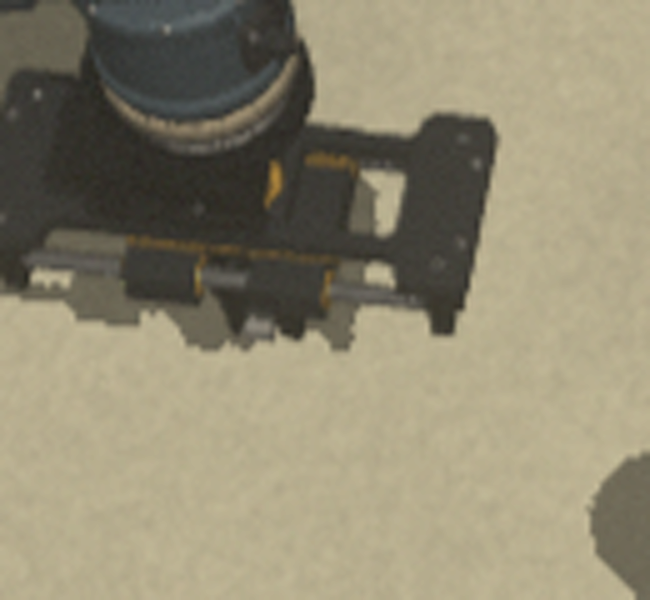

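View pics/t4.png

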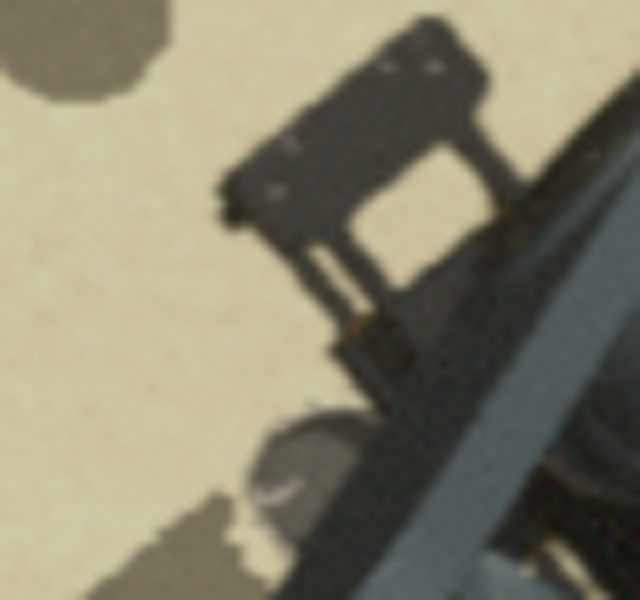

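Emit:
{"api": "play_rows", "payload": {
  "series": [
    [0, 0, 0, 0, 0, 0.025, 0],
    [0, 0, 0, 0, 0, 0.038, 0],
    [0, 0, 0, 0, 0, 0.038, 0],
    [0, 0, 0, 0, 0, 0.038, 0],
    [0, 0, 0, 0, 0, 0.038, 0],
    [0, 0, 0, 0, 0, 0.038, 0],
    [0, 0, 0, 0, 0, 0.038, 0],
    [0, 0, 0, 0, 0, 0.038, 0],
    [0, 0, 0, 0, 0, 0.038, 0],
    [0, 0, 0, 0, 0, 0.038, 0],
    [0, 0, 0, 0, 0, 0.038, 0],
    [0, 0, 0, 0, 0, 0.038, 0]
  ]
}}

```text
time: 10.5
position: [0.5593, -0.313, 0.1562]
tool_rot: [-0.294, 0.645, -0.642, 0.292]
ft_force: [-0.6, 0.7, -0.7]
grip_width: 0.0119
```

Emit:
{"api": "play_rows", "payload": {
  "series": [
    [0, 0, 0, 0, 0, 0.038, 0],
    [0, 0, 0, 0, 0, 0.038, 0],
    [0, 0, 0, 0, 0, 0.038, 0],
    [0, 0, 0, 0, 0, 0.0135, 0],
    [0, 0, 0, 0, 0, 0, 0]
  ]
}}

```text
time: 10.92
position: [0.5594, -0.3131, 0.1563]
tool_rot: [-0.162, 0.69, -0.687, 0.16]
ft_force: [-0.3, 0.1, -0.9]
grip_width: 0.0118
```

Emit:
{"api": "play_rows", "payload": {
  "series": [
    [0, -0.06, 0, -0.15, 0, 0, 0],
    [0, -0.11, 0, -0.26, 0, 0, 0],
    [0, -0.13, 0, -0.31, 0, 0, 0],
    [0, -0.13, 0, -0.31, 0, 0, 0],
    [0, -0.13, 0, -0.31, 0, 0, 0],
    [0, -0.13, 0, -0.31, 0, 0, 0],
    [0, -0.13, 0, -0.31, 0, 0, 0],
    [0, -0.13, 0, -0.31, 0, 0, 0],
    [0, -0.13, 0, -0.31, 0, 0, 0],
    [0, -0.13, 0, -0.31, 0, 0, 0],
    [0, -0.13, 0, -0.2, 0, 0, 0],
    [0, -0.005, 0, -0.123, 0, 0, 0]
  ]
}}

```text
time: 11.92
position: [0.5378, 0.0375, 0.1581]
tool_rot: [-0.163, 0.689, -0.688, 0.162]
ft_force: [-1.0, 0.2, -0.4]
grip_width: 0.0116
```

Emit:
{"api": "play_rows", "payload": {
  "series": [
    [0, 0, 0, 0, 0, 0, 0],
    [0, 0, 0, 0, 0, 0, 0]
  ]
}}

```text
time: 12.08
position: [0.5375, 0.0341, 0.1582]
tool_rot: [-0.163, 0.688, -0.688, 0.161]
ft_force: [0.3, 0.1, -0.4]
grip_width: 0.0119
```

Run:
```python
from h import *
crop("top",210,195,120,110,6,"pics/t5.png"); crop("scene",275,145,150,125,5,"pics/s5.png")
o=robot.get_obs();print(o["position"],o["ft_force"],R.from_quat(o["tool_rot"]).as_matrix(),o["grip_width"])
```

```text
[0.53854676 0.03262865 0.15839926] [ 0.37587133  0.43853257 -1.05244409] [[-8.96415215e-01 -1.94465189e-04  4.43215213e-01]
 [-4.43215105e-01 -4.30760020e-04 -8.96415186e-01]
 [ 3.65240942e-04 -9.99999888e-01  2.99949926e-04]] 0.011399192203399354
```

View pics/s5.png

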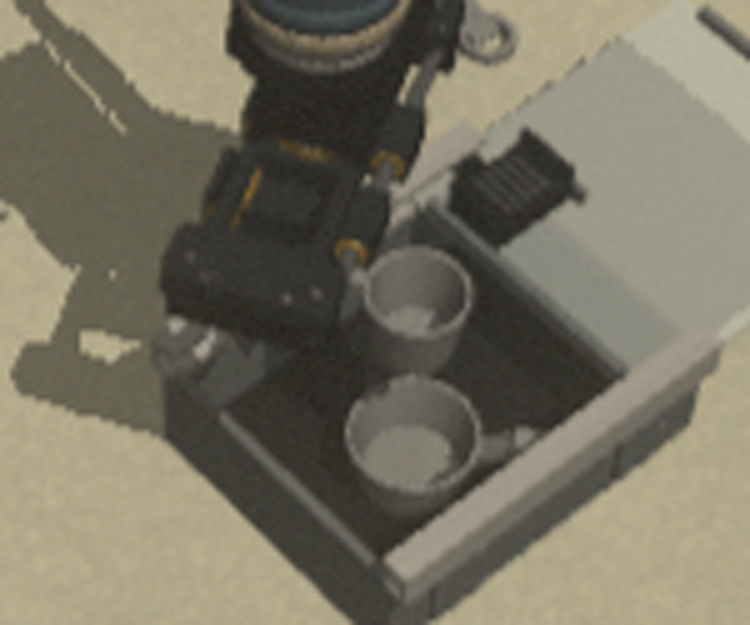

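View pics/t5.png

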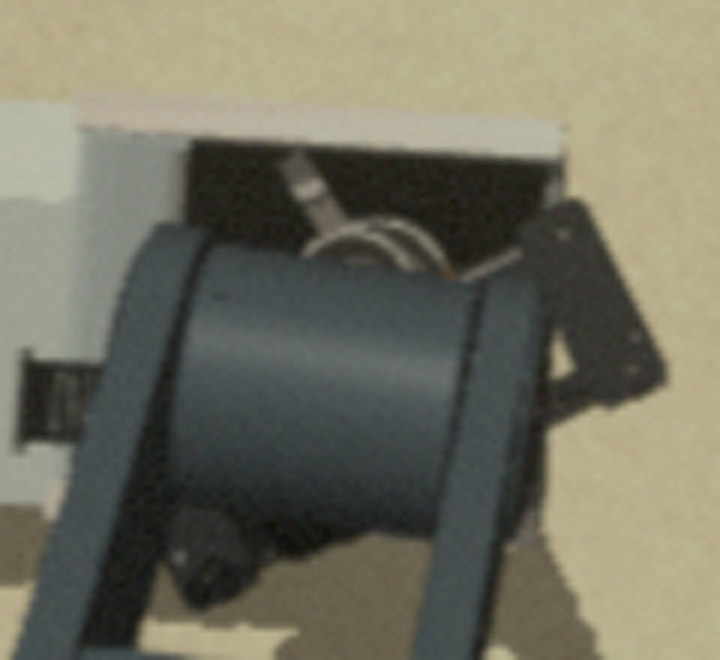

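Run:
```python
from h import *
def o(u,x0,y0,k): u=np.array(u,float); return (u+.5)/k-.5+[x0,y0]
np.set_printoptions(precision=4,suppress=True)
print("scene small",ray("scene",o([[417,291]],275,145,5),.15),"big",ray("scene",o([[413.5,430]],275,145,5),.039))
a=np.linspace(0,6.28,73)
for n,x0,y0,k in(("scene",275,145,5),("top",210,195,6)):
  for c,r in(((.5856,.0559,.15),.025),((.5865,.0565,.039),.033)):
    q=(proj(n,np.array(c)+r*np.c_[np.cos(a),np.sin(a),0*a])-[x0,y0]+.5)*k-.5
    print(n,c,q.min(0),q.max(0))
```

```text
scene small [[0.5805 0.0549 0.15  ]] big [[0.5835 0.0577 0.039 ]]
scene (0.5856, 0.0559, 0.15) [370.7524 251.6132] [482.8965 342.1473]
scene (0.5865, 0.0565, 0.039) [347.0408 378.2377] [485.5987 493.4235]
top (0.5856, 0.0559, 0.15) [292.3051 219.5475] [421.4352 348.1983]
top (0.5865, 0.0565, 0.039) [302.8341 219.4895] [457.6985 373.838 ]
```

Emit:
{"api": "play_rows", "payload": {
  "series": [
    [0, -0.025, 0.1, 0, 0, 0, 0],
    [0, 0, 0.2, 0, 0, 0, 0],
    [0, 0, 0.2, 0, 0, 0, 0],
    [0, 0, 0.15, 0, 0, 0, 0],
    [0, 0, 0.1, 0, 0, 0, 0],
    [0, 0, 0.1, 0, 0, 0, 0],
    [0, 0, 0.05, 0, 0, 0, 0],
    [0, 0, 0.05, 0, 0, 0, 0],
    [0, 0, 0, 0, 0, 0, 0]
  ]
}}

```text
time: 12.93
position: [0.5407, 0.0345, 0.0629]
tool_rot: [-0.161, 0.689, -0.688, 0.161]
ft_force: [-1.1, -0.3, -1.5]
grip_width: 0.0117
```

Emit:
{"api": "play_rows", "payload": {
  "series": [
    [0, 0, 0.02, 0, 0, 0, 0],
    [0, 0, 0.02, 0, 0, 0, 0],
    [0, 0, 0.01, 0, 0, 0, 0],
    [0, 0, 0, 0, 0, 0, 0],
    [0, 0, 0, 0, 0, 0, 0]
  ]
}}

```text
time: 13.35
position: [0.541, 0.0348, 0.0588]
tool_rot: [0.161, -0.688, 0.689, -0.161]
ft_force: [-0.0, -0.6, -0.5]
grip_width: 0.0117
```

Run:
```python
from h import *
crop("scene",275,145,150,125,5,"pics/s6.png")
o=robot.get_obs();print(o["position"],o["ft_force"],o["grip_width"])
```

```text
[0.54098391 0.03478926 0.05880324] [ 0.55568028 -0.15179045 -1.43326637] 0.011428474772580874
```

View pics/s6.png

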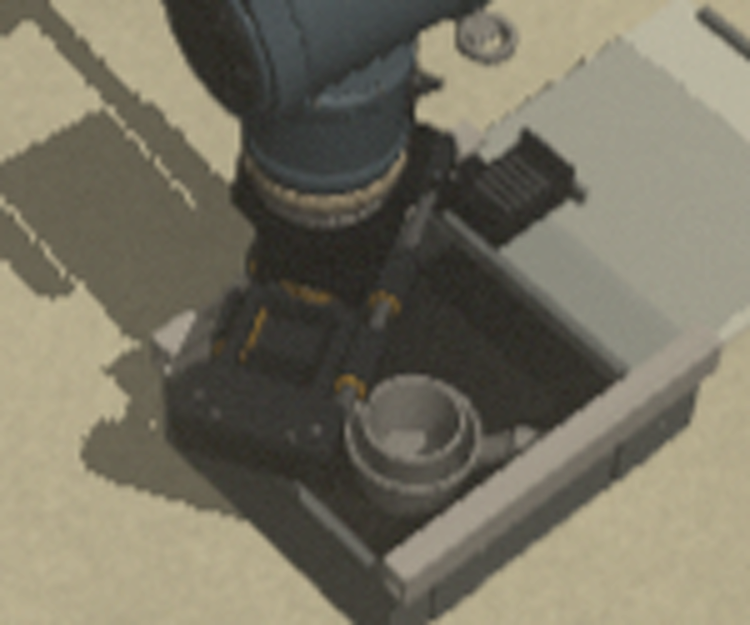

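Emit:
{"api": "play_rows", "payload": {
  "series": [
    [0, 0, 0.01, 0, 0, 0, 0],
    [0, 0, 0.008, 0, 0, 0, 0],
    [0, 0, 0, 0, 0, 0, 0],
    [0, 0, 0, 0, 0, 0, 0]
  ]
}}

```text
time: 13.73
position: [0.5409, 0.0346, 0.0573]
tool_rot: [0.161, -0.688, 0.689, -0.161]
ft_force: [-1.5, -1.1, 4.0]
grip_width: 0.0114
```

Emit:
{"api": "play_rows", "payload": {
  "series": [
    [0.3, 0, 0, 0, 0, 0, 0],
    [0.3, 0, 0, 0, 0, 0, 0],
    [0.3, 0, 0, 0, 0, 0, 0],
    [0.3, 0, 0, 0, 0, 0, 0],
    [0.3, 0, 0, 0, 0, 0, 0],
    [0.3, 0, -0.1, 0, 0, 0, 0],
    [0.3, 0, -0.25, 0, 0, 0, 0],
    [0.3, 0, -0.35, 0, 0, 0, 0],
    [0.3, 0, -0.35, 0, 0, 0, 0],
    [0.3, 0, 0, 0, 0, 0, 0]
  ]
}}

```text
time: 14.57
position: [0.5451, 0.0344, 0.1684]
tool_rot: [0.157, -0.687, 0.69, -0.166]
ft_force: [1.4, 0.7, 0.5]
grip_width: 0.0262
```

Run:
```python
from h import *
crop("scene",275,145,150,125,5,"pics/s7.png")
o=robot.get_obs();print(o["position"],o["ft_force"],o["grip_width"])
```

```text
[0.54365873 0.03447341 0.16601036] [ 0.28964687 -0.33088701 -0.84831169] 0.026013506607420158
```

View pics/s7.png

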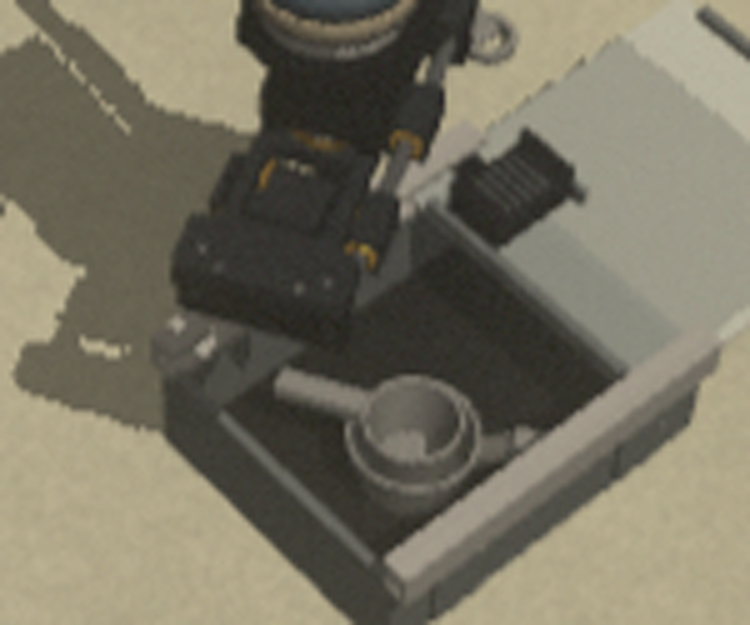

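Emit:
{"api": "play_rows", "payload": {
  "series": [
    [0, 0, 0, 0, 0, -0.037, 0],
    [0, 0, 0, 0, 0, -0.037, 0],
    [0, 0, 0, 0, 0, -0.037, 0],
    [0, 0, 0, 0, 0, -0.037, 0],
    [0, 0, 0, 0, 0, -0.037, 0],
    [0, 0, 0, 0, 0, -0.037, 0],
    [0, 0, 0, 0, 0, -0.037, 0],
    [0, 0, 0, 0, 0, -0.037, 0],
    [0, 0, 0, 0, 0, -0.037, 0],
    [0, 0, 0, 0, 0, 0, 0]
  ]
}}

```text
time: 15.45
position: [0.54, 0.0348, 0.161]
tool_rot: [-0.485, 0.516, -0.515, 0.484]
ft_force: [0.8, -0.2, -0.5]
grip_width: 0.0005
```

Emit:
{"api": "play_rows", "payload": {
  "series": [
    [0, -0.2, 0, -0.02, 0, 0, 0],
    [0, -0.33, 0, -0.03, 0, 0, 0],
    [0, -0.33, 0, -0.03, 0, 0, 0],
    [0, -0.33, 0, -0.03, 0, 0, 0],
    [0, -0.185, 0, -0.015, 0, 0, 0],
    [0, 0, 0, 0, 0, 0, 0],
    [0, 0, 0, 0, 0, 0, 0]
  ]
}}

```text
time: 16.03
position: [0.5366, 0.1735, 0.1612]
tool_rot: [-0.484, 0.516, -0.516, 0.483]
ft_force: [0.4, 0.3, 0.0]
grip_width: 0.0003
```

Run:
```python
from h import *
o=robot.get_obs();print(o["position"],o["ft_force"],R.from_quat(o["tool_rot"]).as_matrix(),o["grip_width"])
```

```text
[0.53659763 0.17354414 0.1612255 ] [0.42084474 0.32089112 0.0111405 ] [[-6.43777549e-02 -1.13482263e-03  9.97924956e-01]
 [-9.97925423e-01 -5.23190188e-04 -6.43783800e-02]
 [ 5.95162588e-04 -9.99999219e-01 -1.09878655e-03]] 0.00028903153978195257
```

Emit:
{"api": "play_rows", "payload": {
  "series": [
    [0, 0, 0.2, 0.03, 0, 0, 0],
    [0, 0, 0.16, 0, 0, 0, 0],
    [0, 0, 0.08, 0, 0, 0, 0],
    [0, 0, 0.04, 0, 0, 0, 0],
    [0, 0, 0.01, 0, 0, 0, 0],
    [0, 0, 0, 0, 0, 0, 0],
    [0, 0, 0, 0, 0, 0, 0]
  ]
}}

```text
time: 16.62
position: [0.5408, 0.1722, 0.1133]
tool_rot: [0.483, -0.516, 0.516, -0.484]
ft_force: [-0.2, 0.8, -0.0]
grip_width: 0.0002
```

Emit:
{"api": "play_rows", "payload": {
  "series": [
    [0, 0.05, 0.012, 0, 0, 0, 0],
    [0, 0.06, 0, 0, 0, 0, 0],
    [0, 0.1, 0, 0, 0, 0, 0],
    [0, 0.15, 0, 0, 0, 0, 0],
    [0, 0.15, 0, 0, 0, 0, 0],
    [0, 0.15, 0, 0, 0, 0, 0],
    [0, 0.15, 0, 0, 0, 0, 0],
    [0, 0.15, 0, 0, 0, 0, 0],
    [0, 0.15, 0, 0, 0, 0, 0],
    [0, 0.15, 0, 0, 0, 0, 0],
    [0, 0.15, 0, 0, 0, 0, 0],
    [0, 0.13, 0, 0, 0, 0, 0]
  ]
}}

```text
time: 17.62
position: [0.5312, 0.0177, 0.1121]
tool_rot: [0.482, -0.516, 0.517, -0.484]
ft_force: [2.2, 3.1, 0.6]
grip_width: 0.0001
```

Emit:
{"api": "play_rows", "payload": {
  "series": [
    [0, 0.1, 0, 0, 0, 0, 0],
    [0, 0.06, 0, 0, 0, 0, 0],
    [0, 0.05, 0, 0, 0, 0, 0],
    [0, 0.05, 0, 0, 0, 0, 0],
    [0, 0, 0, 0, 0, 0, 0],
    [0, 0, 0, 0, 0, 0, 0]
  ]
}}

```text
time: 18.12
position: [0.53, 0.0047, 0.1123]
tool_rot: [-0.474, 0.523, -0.514, 0.487]
ft_force: [10.6, 47.7, 2.5]
grip_width: 0.0001
```

Run:
```python
from h import *
crop("scene",275,145,150,125,5,"pics/s8.png")
o=robot.get_obs();print(o["position"],o["ft_force"],o["grip_width"])
```

```text
[0.52995125 0.0047577  0.1122511 ] [10.73427478 47.78905052  3.73650265] 1.2288418446193496e-05
```

View pics/s8.png

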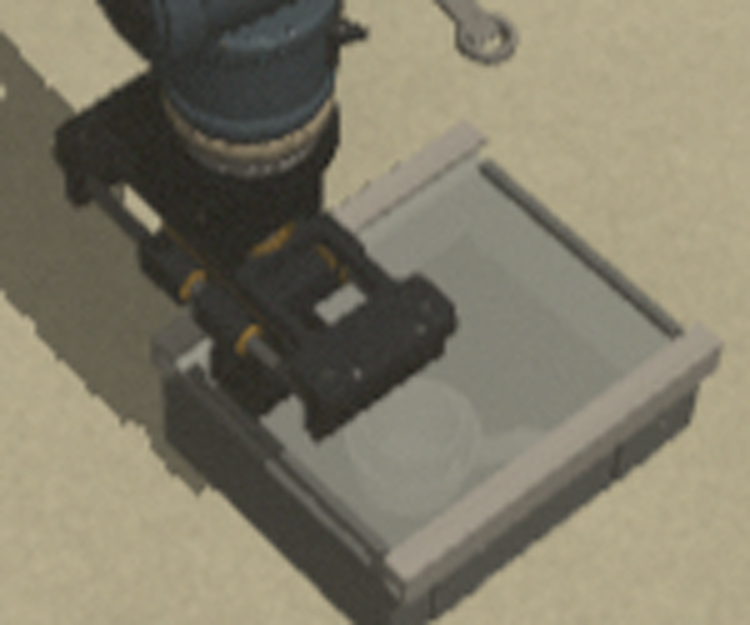

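Emit:
{"api": "play_rows", "payload": {
  "series": [
    [0, -0.03, 0, 0, 0, 0, 0],
    [0, -0.03, 0, 0, 0, 0, 0],
    [0, -0.03, 0, 0, 0, 0, 0],
    [0, 0, 0, 0, 0, 0, 0]
  ]
}}

```text
time: 18.5
position: [0.5303, 0.0071, 0.1124]
tool_rot: [-0.48, 0.518, -0.515, 0.486]
ft_force: [5.5, 21.1, 4.0]
grip_width: 0.0006
```

Emit:
{"api": "play_rows", "payload": {
  "series": [
    [0, -0.04, 0, 0, 0, 0, 0],
    [0, -0.04, 0, 0, 0, 0, 0],
    [0, 0, 0, 0, 0, 0, 0],
    [0, 0, 0, 0, 0, 0, 0]
  ]
}}

```text
time: 18.83
position: [0.5305, 0.0094, 0.1122]
tool_rot: [0.483, -0.515, 0.517, -0.484]
ft_force: [2.5, 3.6, 3.9]
grip_width: 0.0003
```

Emit:
{"api": "play_rows", "payload": {
  "series": [
    [0, -0.02, 0, 0, 0, 0, 0],
    [0, 0, -0.05, 0, 0, 0, 0],
    [0, 0, -0.2, 0, 0, 0, 0],
    [0, 0, -0.35, 0, 0, 0, 0],
    [0, 0, -0.35, 0, 0, 0, 0],
    [0, 0.35, -0.1, 0, 0, 0, 0],
    [0, 0.35, 0, 0, 0, 0, 0],
    [0, 0.35, 0, 0, 0, 0, 0],
    [0, 0.35, 0, 0, 0, 0, 0],
    [0, 0.35, 0, 0, 0, 0, 0],
    [0, 0.35, 0, 0, 0, 0, 0],
    [0, 0, 0, 0, 0, 0, 0]
  ]
}}

```text
time: 19.83
position: [0.5152, -0.2041, 0.2161]
tool_rot: [0.483, -0.517, 0.518, -0.481]
ft_force: [0.3, -0.2, -0.1]
grip_width: 0.0004
```

Run:
```python
from h import *
crop("scene",295,165,130,110,6,"pics/s9.png");crop("top",210,205,105,100,7,"pics/t9.png")
import cv2
for n in("scene","top"): cv2.imwrite(f"pics/full9{n}.png",eyes.camera(n)[:,:,::-1])
o=robot.get_obs();print(o["position"],o["ft_force"],o["time"])
```

```text
[ 0.51486996 -0.19664459  0.21582119] [-0.20268383  0.04624429 -0.65216847] 20.0333
```

View pics/s9.png

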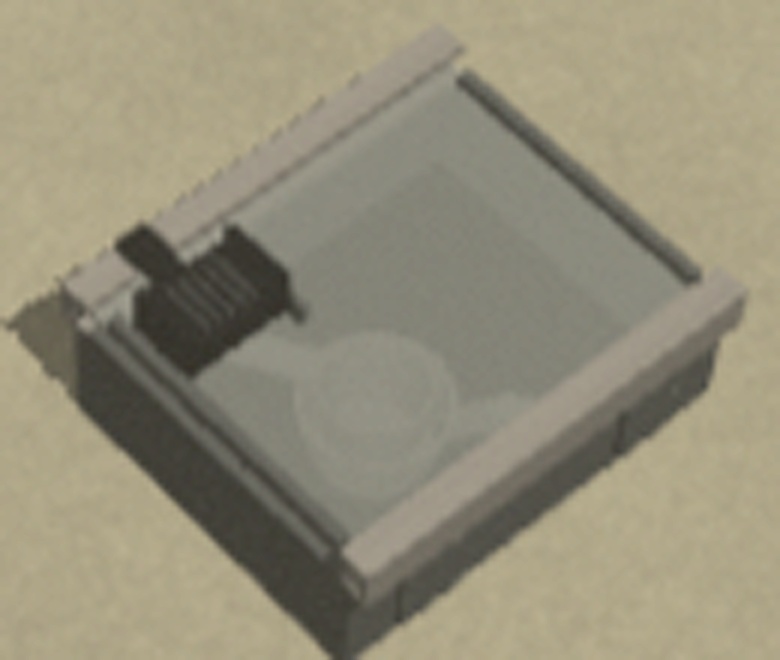

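View pics/t9.png

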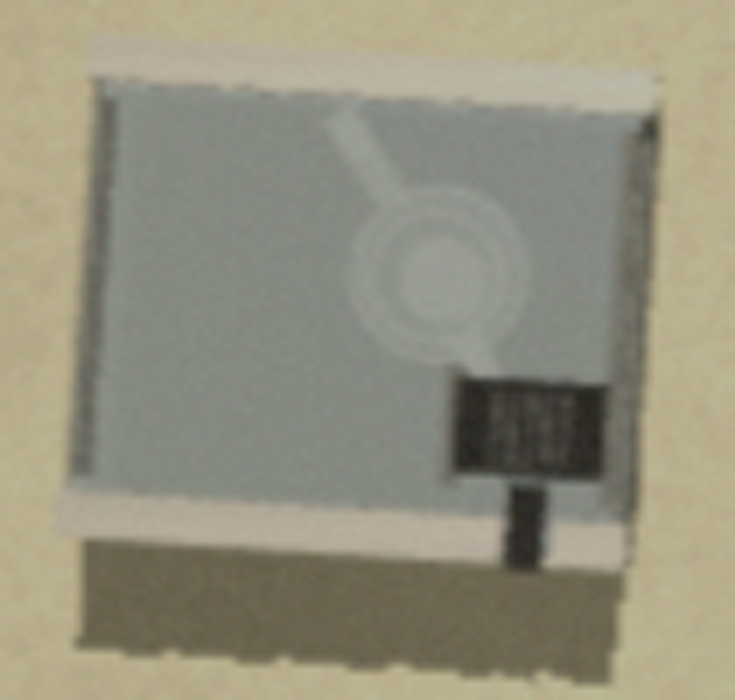

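View pics/full9scene.png

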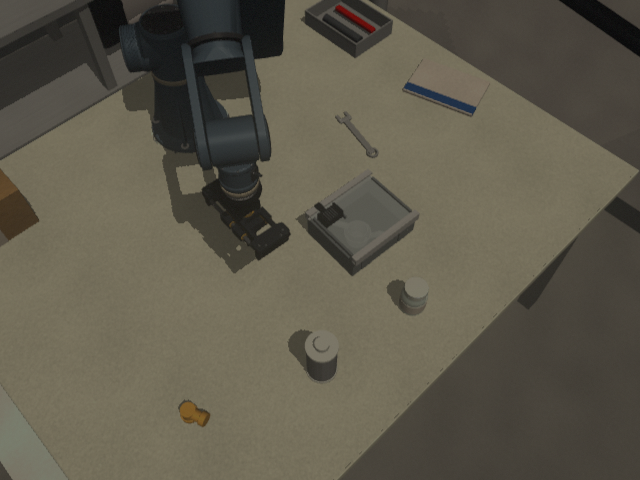

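Run:
```python
from h import *
A=[]
for n,(x,y,w,h) in dict(scene=(314,198,30,32),top=(268,254,36,22)).items():
    a=cv2.cvtColor(cv2.imread(f"pics/{n}0.png"),6).astype(np.float32); b=cv2.cvtColor(cv2.imread(f"pics/full9{n}.png"),6).astype(np.float32)
    m=3; r=cv2.matchTemplate(cv2.resize(b[y-m:y+h+m,x-m:x+w+m],None,fx=10,fy=10,interpolation=2),cv2.resize(a[y:y+h,x:x+w],None,fx=10,fy=10,interpolation=2),cv2.TM_CCOEFF_NORMED)
    _,v,_,l=cv2.minMaxLoc(r); s=(np.array(l)/10-m); print(n,v,s)
    X=np.array([[.529,.019,.09]]); u=np.array([.064,.998,0])
    A.append((s,np.c_[(proj(n,X+.005*u)-proj(n,X))[0]/5,(proj(n,X+[0,0,.005])-proj(n,X))[0]/5]))
M=np.vstack([a[1] for a in A]); s=np.hstack([a[0] for a in A]); print(M); print("cover mm, dz mm",np.linalg.lstsq(M,s,rcond=None)[0])
```

```text
scene 0.9905261397361755 [ 0.3 -0.2]
top 0.9860715270042419 [-0.3  0. ]
[[ 0.32488856  0.00584342]
 [-0.22701841 -0.2500499 ]
 [-0.40770023 -0.02422333]
 [-0.02738977 -0.00227126]]
cover mm, dz mm [0.8057167  0.05947425]
```

```bash
python3 -c "
from rig import ticket
print(ticket.hand_in())"
```

```text
the job is handed in; nothing more can be done
None
```

The job is done and handed in at about 20 s of the 58 s allowed; handing in returned no verdict.

- **Opening:** I pressed the tab about 7 mm and slid the cover to its end stop.
- **Nesting:** I gripped the small cup by its handle and lowered it into the larger cup. Its handle points roughly opposite the larger cup's handle. I let go and backed off before touching the cover again.
- **Closing:** I pushed the cover shut with the tab's ridge, then moved the arm clear.

**Last checks:**
- Comparing pictures from before and after in both views puts the cover about 0.8 mm from its starting shut position. By eye the top view suggests nearer 1.4 mm; both are within the 3.5 mm limit.
- The same comparison puts the tab's height change at about 0.1 mm, so it is up and locked.
- Both pictures show the cups nested with the handles well apart, and the bystanders look unmoved by eye; I did not measure them.
- When I closed the cover I pushed about 10 mm past its stop. The wrist force reached 48 N, against the 120 N limit, before I backed off. That push was with the fingertips, not the gripper body.

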